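# Hang the cuff from the push-latch drawer on the T-bar

## Robot

A 7-joint arm with a two-finger parallel gripper is mounted at the origin on the work surface. World frame = base frame: x ahead of the robot, y to its left, z up, the work surface at z = 0. Lengths are in m, angles in rad, forces in N, time in s.
With the tool pointing down it reaches from about 0.375 to 0.925 m from the base axis. Payload 3.1 kg.
Tool frame: the origin (TCP) lies on the mounting face of the last link; the fingertips stand 173 mm ahead of it and the grasp point (between the pads) lies 155 mm ahead of it (manip.grip_point_offset is the z of the grasp point in the tool frame, in m); z points along the fingers, y is the line along which they close (so a half turn about z gives the same grasp; the last joint's range is limited). The gripper opens to 85 mm and grips with 20 to 120 N. Pads are 22 mm wide; open, the fingers measure 114 mm over their backs; the gripper's body (76 mm by 85 mm) begins 54 mm behind the grasp point. The pads swing forward as they close: fully open they stand 13 mm farther back than shut.
Start: joints at [1.083, 0.383, 0.044, 1.598, -0.018, 1.161, -0.05], TCP at [0.247, -0.601, 0.405] pointing down, gripper open.
Joint ranges: [-2.61, 2.61], [-0.41, 2.15], [-1.48, 1.57], [0, 2.5], [-1.57, 4.71], [0.05, 1.97], [-2.85, 2.85]. Speed limits (rad/s): [2.79, 2.79, 3.14, 3.14, 3.14, 3.14, 3.14].

## Interface

Orientations are given as a 3x3 rotation matrix whose columns are the frame's x, y, z axes.
In Python, from workcell import manip gives the robot as it stands.
- The arm moves only by the tool move_arm, never from a script. Its argument "commands" is a list that holds one entry, the list of rows, each a list of 7 numbers: the shift along the tool's x, y, z in cm, then the turn, a rotation vector about the tool's x, y, z in rad, then the opening, from 0 (shut) to 1 (fully open). In form: [[[dx, dy, dz, wx, wy, wz, gripper], ...]]. A call has 1 to 20 rows; each row shifts and turns the commanded pose from where the row before left it, along the tool's axes as they then stand; what a row does not reach is not made up. A row lasts 1/12 s, in which the tool goes at most 41.7 mm and 7.16 degrees, less where a joint would pass 70% of its speed; a pose out of reach is approached as far as the arm can. A call is refused whole if a number of a shift passes 4.17 or a number of a turn 0.125, either way. A call with a gripper value outside its range is refused whole. The fingers move at their own pace and stop on an object; "newtons" is the grip in N (left out, the last holds). Time passes only in rows, so rows that do not move let the fingers close. It gives the time, the measured TCP pose, the force, the opening and the grip force at its end, in the units of the state.
- manip.sense(): the state, without advancing time (a new reading comes with each control period).
- manip.read_camera(name): name is "scene" or "top" or "wrist"; returns the picture (420x560x3 uint8, red, green, blue); there is no depth.
- manip.camera_model(name): a dict with "fx", "fy", "cx", "cy" (pixels), "R" (3x3) and "t" (3): a world point X has camera coordinates R X + t. Camera axes: x right, y down, z forward; pixel columns grow to the right and rows downward; lengths in m; the calibration is good to about 2 mm. A picture is of the moment at which its call begins: read the wrist's pose just before it. camera_model takes no time and is no camera call; for the wrist camera it gives the pose at the moment of the call.
- manip.sign_off(): hands the job in; it is judged then, once.
The state is a dict: "time": time; "joint_positions": joint angles; "qd": joint speeds; "effort": joint torques, N m; "ee_pos": TCP position; "orientation": TCP orientation; "force": force on the tool from outside, world axes, zero at the start; "ft_torque": the same for the moment, N m; "grip_width": opening from 0.0 (shut) to 1.0 (fully open); "grip_force": force on a finger pad.
Only numpy, scipy, OpenCV 4.12 (cv2) and the standard library are available. Lean on these libraries where they do the work, as an engineer would, in place of code of your own. Each camera call takes 0.05 s, during which the arm holds its last target. There are 200 camera calls.

## Task

Put the brass cuff bracelet from the jewellery chest on show: press the chest's handleless drawer front in until the catch lets go and the drawer springs out a little, then take hold of the front and draw the drawer out to its stop. Lift the cuff out and lower it over the wooden T-bar, opening down, so that it hangs there by itself. Leave the drawer open, and do not shift the other wares standing about.

Things in the scene. Friction and masses are not known exactly. Their poses are not given: they have to be found in the camera images.
- chest: Small fixed jewellery chest of pale wood, 190 deep (its x) x 170 wide (its y) x 88 mm high, glass pane in its flat top, one drawer without handle. Origin: centre of its underside, on the table. Its x points to its back: the drawer front faces its own -x, roughly the robot. The carcass front lies at its x = -95 mm, 8 mm behind the shut drawer front.
- drawer (a joint): Drawer position (m) along the chest's -x: 0 (to 0.001) shut and latched, 0.100 stop, down to -0.0075 pressed in. Latched it cannot be pulled. Press the front in over 5 mm (7 N to start, 8 to 10 N on the way, hard stop at 7.5 mm), then back off: a spring drives it out to about 0.042 in half a second. Pull it on with 1 to 3 N; it stays where left. Pushed 7 mm past shut again, it re-latches.
- drawer_edge (a point): Middle of the top edge of the drawer front, in mid-thickness; moves with the drawer; axes as the chest's. The front is a plain board 12 mm thick, 170 wide, from 4 to 84 mm above the table. The drawer box behind it is 136 mm wide inside, its side walls only 46 mm and its floor 16 mm above the table.
- roll_end (a point): Front end of the padded roll in the drawer, middle of its top edge, 66 mm above the table; moves with the drawer. The roll is 24 mm wide, 100 mm long, runs back along the drawer's middle and carries the cuff. Between the drawer front's inner face and this end are 33 mm free for a finger.
- cuff: Open cuff bracelet: stiff brass C, small stone on its crown, 55 to 100 g. Band 20 mm wide along its x, 3.5 mm thick; 60.5 mm wide outside along its y, 50 mm tall, opening at the bottom 34 mm. Sits astride the roll in the drawer, opening down, seen through the glass, its x along the chest's x. Origin: underside of the crown, where it rests on roll or bar; z up; ends 46.5 mm below.
- cuff_grip (a point): Middle of the cuff between its two flat upright sides, 22 mm below the cuff's origin: the place to grip, across its y (60.5 mm). The flat sides reach from 18 to 32 mm below the origin. Axes as the cuff's; the stone's top is 28 mm above this point.
- stand: Bracelet T-bar stand of brown wood, fixed: base 110 x 130 x 16 mm, 14 mm round post, horizontal round bar 16 mm thick and 220 mm long along the stand's own y. Origin: centre of the base's underside.
- bar_mid (a point): Middle of the T-bar, on the bar's axis, 170 mm above the table, over the post; its own y runs along the bar (free ends 110 mm either side), x across it. Any spot along the bar will do.
- crystal: Amethyst cluster on dark rock, about 50 x 50 x 45 mm, loose, beside the chest. Origin: centre of its underside.
- ring_cone: Wooden ring cone, 40 mm foot, 62 mm tall, loose, on the other side of the chest. Origin: centre of its underside.
- bangle: Closed brass bangle lying flat behind the stand, 68 mm across, 12 mm high, loose; not the one wanted. Origin: centre of its underside.
- ring_box: Closed dark velvet ring box, 51 x 51 x 40 mm, loose, in front of the stand. Origin: centre of its underside.
- dish: Small wooden dish, 90 mm across, 30 mm high, loose, between and behind chest and stand. Origin: centre of its underside.
Mind the look-alikes: they are no part of the job. Leave any purple or red look-alike of the stand alone.

How it is judged:
By the outcome, as a careful person would: the job done as asked, in the order asked, and still so for the second after the job is handed in, with the robot touching nothing.
It also fails if it takes over 58 s, if anything falls off the work surface, if the arm or the gripper's body presses on something with over 40 N, if the wrist force passes 120 N, or if a joint passes its speed limit or range.

## Working session

There is one attempt and no reset: what is moved stays moved. The work goes in short steps, Python scripts to look and compute and a tool call to move; the robot and the scene stay as the last step left them, time stands still between calls to the robot, and variables do not carry over. Pictures are saved under pics/ and viewed, at most 10 in all, crops included, and the job is handed in when it is done.

Besides the shell and the picture viewer there is one more tool, called after "Emit:" as name(argument=value, ...) on one line, values as JSON. move_arm: Moves the arm, as the interface text tells. Its arguments: {"type":"object","properties":{"commands":{"type":"array","items":{"type":"array","items":{"type":"array","items":{"type":"number"}}}},"newtons":{"type":"number"}},"required":["commands"]}

```bash
mkdir -p pics; python3 - <<'E'
from workcell import manip
import cv2,numpy as np
s=manip.sense();print(s['time'],s['ee_pos'],np.round(s['orientation'],3).tolist(),manip.grip_point_offset)
for n in("scene","top"):
    im=manip.read_camera(n);cv2.imwrite(f'pics/{n}0.png',im[:,:,::-1]);m=manip.camera_model(n)
    print(n,m['fx'],m['fy'],m['cx'],m['cy'],np.round(m['R'],4).tolist(),np.round(m['t'],4).tolist())
E
```

```text
0.0 [ 0.24682591 -0.60077487  0.40328175] [[0.925, 0.38, -0.001], [0.38, -0.925, 0.002], [-0.0, -0.003, -1.0]] 0.1547
scene 464.0493591062339 464.0493591062339 274.2789372701152 210.5755392370913 [[-0.4648, 0.8854, 0.0065], [0.6462, 0.3442, -0.6812], [-0.6053, -0.3124, -0.7321]] [0.2648, -0.2597, 1.4506]
top 421.14173361392994 421.14173361392994 278.06195134618514 211.06539556648204 [[0.0182, -0.9998, 0.0004], [-0.9957, -0.0182, -0.0912], [0.0912, 0.0012, -0.9958]] [-0.0128, 0.5832, 0.999]
```

View pics/top0.png

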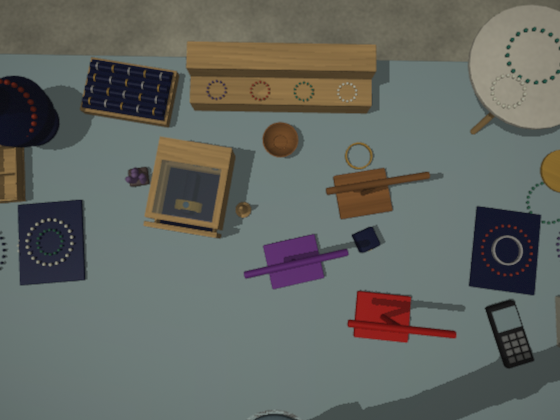

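View pics/scene0.png

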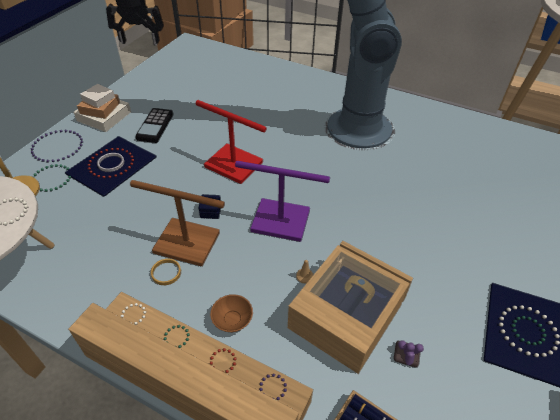

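The top view shows the chest at about (190,187) with its drawer front along (145,224)–(217,235). The cuff is seen through the glass at (187,206). The brown stand is at (362,193), its bar running from (328,190) to (428,177). I'll enlarge both for exact corners.

```bash
cat > h.py <<'E'
from workcell import manip
import cv2,numpy as np
def ray(n,p,m=None):
    m=m or manip.camera_model(n);R=np.array(m['R']);t=np.array(m['t'])
    d=R.T@np.array([(p[0]-m['cx'])/m['fx'],(p[1]-m['cy'])/m['fy'],1.]);return -R.T@t,d
def onz(n,p,z,m=None):
    c,d=ray(n,p,m);return c+d*(z-c[2])/d[2]
def proj(n,X,m=None):
    m=m or manip.camera_model(n);x=np.array(m['R'])@X+np.array(m['t']);return [m['fx']*x[0]/x[2]+m['cx'],m['fy']*x[1]/x[2]+m['cy']]
def two(p,q,a='top',b='scene'):
    c1,d1=ray(a,p);c2,d2=ray(b,q);s=np.linalg.lstsq(np.c_[d1,-d2],c2-c1,rcond=None)[0]
    A=c1+d1*s[0];B=c2+d2*s[1];return (A+B)/2,np.linalg.norm(A-B)
E
python3 - <<'E'
import cv2,numpy as np
t=cv2.imread('pics/top0.png');s=cv2.imread('pics/scene0.png')
a=cv2.resize(t[130:245,140:255],None,fx=4,fy=4,interpolation=2)[:460,:400]
b=cv2.resize(s[240:370,285:415],None,fx=3,fy=3,interpolation=2)
c=np.zeros((460,800,3),np.uint8);c[:,:400]=a;c[:390,405:795]=b
cv2.imwrite('pics/crop1.png',c)
hsv=cv2.cvtColor(t,cv2.COLOR_BGR2HSV)
print([hsv[y,x].tolist() for x,y in[(345,188),(400,181),(362,205)]])
E
```

```text
[[14, 155, 92], [15, 163, 94], [14, 159, 101]]
```

View pics/crop1.png

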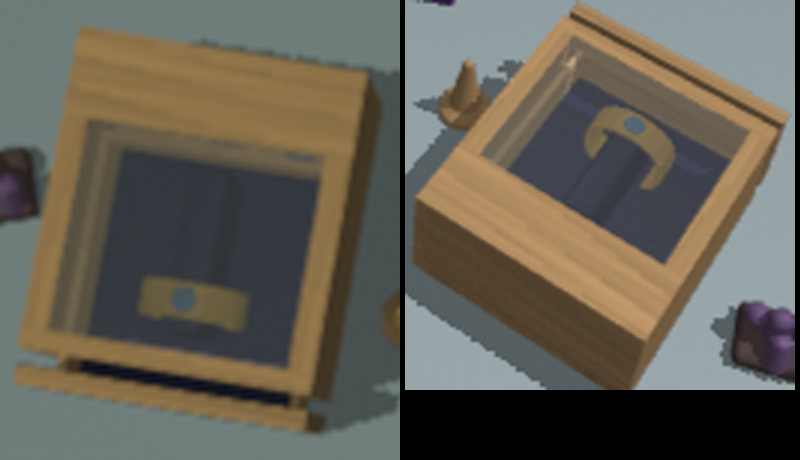

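The crop shows the carcass top corners in the top view: back (159.5,137) and (232.5,148), front (145,216) and (217,229.5). The stone is at about (185.7,204.5) in top and (362,282) in scene.

```bash
python3 - <<'E'
from h import *
bl,br,fl,fr=[onz('top',p,.088) for p in[(159.5,137),(232.5,148),(145,216.2),(217,229.5)]]
print(bl,br,fl,fr,[np.linalg.norm(a-b) for a,b in((bl,br),(fl,fr),(bl,fl),(br,fr))])
ctr=(bl+br+fl+fr)/4;ax=(bl+br-fl-fr);ay=(bl+fl-br-fr)
print('chest',ctr,np.arctan2(ax[1],ax[0]),np.arctan2(-ay[0],ay[1]))
# scene check
q=[onz('scene',p,.088) for p in[(285+.333*10,240+.333*197),(285+.333*237,240+.333*330)]] ;print('scene back corners',q)
print('scene drawer top corners',[onz('scene',p,.084) for p in[(285+170/3,241.7),(285+382/3,240+118/3)]])
print('top drawer corners',[onz('top',p,.084) for p in[(143.8,222),(221,234)]])
# stone top: z ~ 66+6+crown
print('stone',two((185.7,204.5),(361.8,281.8)))
# bar ends
t=manip.read_camera('top');s=manip.read_camera('scene')
for n,im,b in(('top',t,(315,160,440,220)),('scene',s,(120,170,230,265))):
    h=cv2.cvtColor(im,cv2.COLOR_RGB2HSV);m=((h[...,0]>5)&(h[...,0]<22)&(h[...,1]>120)&(h[...,2]>45)).astype(np.uint8)
    k=np.zeros_like(m);x0,y0,x1,y1=b;k[y0:y1,x0:x1]=m[y0:y1,x0:x1]
    n_,l,st,c=cv2.connectedComponentsWithStats(k);i=1+np.argmax(st[1:,4]);ys,xs=np.where(l==i)
    for f in(np.argmin(xs),np.argmax(xs)):
        x=xs[f];e=abs(xs-x)<=1;print(n,x,ys[e].mean())
    print(st[i])
E
```

```text
[0.74564877 0.27668143 0.088     ] [0.7227113  0.10617177 0.088     ] [0.56035915 0.30171565 0.088     ] [0.53295734 0.13619294 0.088     ] [np.float64(0.17204555410487077), np.float64(0.16777552837694543), np.float64(0.1869731474473928), np.float64(0.19211412226579194)]
chest [0.64041914 0.20519045 0.088     ] -0.14575627737207947 -0.14869907766157983
scene back corners [array([0.72440812, 0.11174604, 0.088     ]), array([0.74286776, 0.27574511, 0.088     ])]
scene drawer top corners [array([0.52126649, 0.14268731, 0.084     ]), array([0.54587525, 0.31001246, 0.084     ])]
top drawer corners [array([0.54727328, 0.30511062, 0.084     ]), array([0.52301459, 0.12730522, 0.084     ])]
stone (array([0.59033031, 0.21599983, 0.06792277]), np.float64(0.003839298286489729))
top 326 190.25
top 429 175.0
[ 326  168  104   51 2546]
scene 131 183.27272727272728
scene 223 204.1
[ 131  181   93   84 2708]
```

```bash
python3 - <<'E'
from h import *
for z in(.17,):
    A,B=[onz('top',p,z) for p in[(326,190.2),(429.5,175.5)]];C,D=[onz('scene',p,z) for p in[(223.5,204.1),(131,184)]]
    print(A,B,np.linalg.norm(A-B),(A+B)/2);print(C,D,np.linalg.norm(C-D),(C+D)/2)
    d=A-B;print(np.arctan2(-d[0],d[1]));d=C-D;print(np.arctan2(-d[0],d[1]))
print(two((326,190.2),(223.5,204.1)),two((429.5,175.5),(131,184)))
s=manip.sense();print(s['force'],s['time'],s['grip_width'])
y=-.147;u=np.array([np.cos(y),np.sin(y)]);c=np.array([.640,.205])
for x in(-.115,-.151,-.209):print(x,c+u*x)
E
```

```text
[ 0.61607772 -0.10232772  0.17      ] [ 0.65135597 -0.32045985  0.17      ] 0.2209664731435465 [ 0.63371685 -0.21139379  0.17      ]
[ 0.61325471 -0.10030682  0.17      ] [ 0.65705613 -0.31330642  0.17      ] 0.2174566541056251 [ 0.63515542 -0.20680662  0.17      ]
0.16034046532451535
0.20281352724623283
(array([ 0.61511952, -0.10076231,  0.17178531]), np.float64(0.0030268327529038358)) (array([ 0.65191712, -0.32170112,  0.16242601]), np.float64(0.0031703207944815915))
[-0.020239   -0.54428156 -0.60395127] 0.2 0.9990094618639438
-0.115 [0.52624028 0.22184418]
-0.151 [0.49062854 0.22711714]
-0.209 [0.43325408 0.23561247]
```

Emit:
move_arm(commands=[[[0,0,0,0,0,-0.115,0],[0,0,0,0,0,-0.115,0],[0,0,0,0,0,-0.115,0],[0,0,0,0,0,-0.115,0],[0,0,0,0,0,-0.115,0],[0,0,0,0,0,-0.115,0],[0,0,0,0,0,-0.115,0],[0,0,0,0,0,-0.115,0],[0,0,0,0,0,-0.115,0],[3.5,0.5,0,0,0,0,0],[3.5,0.5,0,0,0,0,0],[3.5,0.5,0,0,0,0,0],[3.5,0.5,0,0,0,0,0],[3.5,0.5,0,0,0,0,0],[3.5,0.5,0,0,0,0,0],[3.5,0.5,0,0,0,0,0],[3.5,0.5,0,0,0,0,0],[3.5,0.5,0,0,0,0,0],[3.5,0.5,0,0,0,0,0],[3.5,0.5,0,0,0,0,0]]])

```text
time: 1.87
ee_pos: [0.3574, -0.2266, 0.4047]
orientation: [[0.146, 0.989, 0.0], [0.989, -0.146, -0.0], [-0.0, 0.0, -1.0]]
force: [1.0, -0.4, 0.2]
grip_width: 0.001
grip_force: 0.0
```

```bash
cat >> h.py <<'E'
def goto(px,py,pz,ang,ref='y'):
    """cm shift (tool axes) from now to TCP target with tool-y world angle ang, tool down; rotvec now"""
    from scipy.spatial.transform import Rotation as Ro
    s=manip.sense();O=np.array(s['orientation']);y=np.array([np.cos(ang),np.sin(ang),0]);z=np.array([0,0,-1.])
    T=np.c_[np.cross(y,z),y,z];d=np.array([px,py,pz])-s['ee_pos']
    print('t',s['time'],'pos',np.round(s['ee_pos'],4),'cm now-axes',np.round(O.T@d*100,2),'cm target-axes',np.round(T.T@d*100,2),'rot',np.round(Ro.from_matrix(O.T@T).as_rotvec(),3),'F',np.round(s['force'],1),'w',s['grip_width'])
E
python3 - <<'E'
from h import *
goto(.4916,.227,.30,-.147)
E
```

```text
t 1.8667 pos [ 0.3574 -0.2266  0.4047] cm now-axes [46.83  6.66 10.45] cm target-axes [46.83  6.63 10.47] rot [0.    0.    0.001] F [ 1.  -0.4  0.2] w 0.0012638871313603718
```

Emit:
move_arm(commands=[[[3.6,0.5,0,0,0,0,0],[3.6,0.5,0,0,0,0,0],[3.6,0.5,0,0,0,0,0],[3.6,0.5,0,0,0,0,0],[3.6,0.5,0,0,0,0,0],[3.6,0.5,0,0,0,0,0],[3.6,0.5,0,0,0,0,0],[3.6,0.5,0,0,0,0,0],[3.6,0.5,0,0,0,0,0],[3.6,0.5,0,0,0,0,0],[3.6,0.5,0,0,0,0,0],[3.6,0.5,0,0,0,0,0],[3.6,0.5,0,0,0,0,0],[0,0,3.5,0,0,0,0],[0,0,3.5,0,0,0,0],[0,0,3.5,0,0,0,0],[0,0,3.5,0,0,0,0],[0,0,3,0,0,0,0],[0,0,2.5,0,0,0,0],[0,0,0,0,0,0,0]]])

```text
time: 3.53
ee_pos: [0.4872, 0.2232, 0.2043]
orientation: [[0.146, 0.989, -0.01], [0.989, -0.146, -0.004], [-0.006, -0.01, -1.0]]
force: [-0.4, -0.5, -0.9]
grip_width: 0.001
grip_force: 0.0
```

```bash
python3 - <<'E'
from h import *
goto(.4916,.227,.21,-.147)
m=manip.camera_model('top')
t=manip.read_camera('top')[120:250,130:270];w=manip.read_camera('wrist')
c=np.zeros((520,800,3),np.uint8);c[:390,:420]=cv2.resize(t,None,fx=3,fy=3);c[:285,420:]=cv2.resize(w,(380,285))
cv2.imwrite('pics/p2.png',c[:400,:,::-1])
E
```

```text
t 3.5333 pos [0.4872 0.2232 0.2043] cm now-axes [ 0.44  0.38 -0.58] cm target-axes [ 0.44  0.38 -0.57] rot [-0.01   0.006  0.001] F [-0.4 -0.5 -0.9] w 0.0012393495529319154
```

View pics/p2.png

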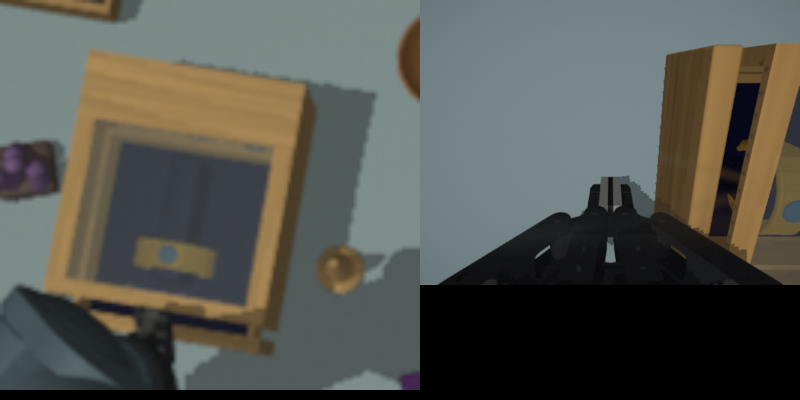

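The wrist view shows the closed fingertips at (612,180), standing clear in front of the drawer front, whose outer face starts at about column 665. Next I press it in gently.

Emit:
move_arm(commands=[[[0,0.4,-0.5,0,0,0,0],[0,0.4,-0.5,0,0,0,0],[0,0.3,0,0,0,0,0],[0,0.2,0,0,0,0,0],[0,0,0,0,0,0,0]]])

```text
time: 4.05
ee_pos: [0.504, 0.2232, 0.2211]
orientation: [[0.147, 0.989, 0.003], [0.989, -0.147, 0.001], [0.001, 0.003, -1.0]]
force: [0.1, 0.1, 0.5]
grip_width: 0.002
grip_force: 0.0
```

Emit:
move_arm(commands=[[[0,0.2,0,0,0,0,0],[0,0.2,0,0,0,0,0],[0,0.2,0,0,0,0,0],[0,0,0,0,0,0,0]]])

```text
time: 4.38
ee_pos: [0.509, 0.2223, 0.2196]
orientation: [[0.146, 0.989, 0.0], [0.989, -0.146, -0.0], [-0.0, 0.0, -1.0]]
force: [-0.6, 0.5, -0.6]
grip_width: -0.0
grip_force: 0.0
```

Emit:
move_arm(commands=[[[0,0.2,0,0,0,0,0],[0,0.2,0,0,0,0,0],[0,0,0,0,0,0,0]]])

```text
time: 4.63
ee_pos: [0.5126, 0.222, 0.2196]
orientation: [[0.146, 0.989, -0.001], [0.989, -0.146, 0.0], [-0.0, -0.001, -1.0]]
force: [-1.1, -0.1, 0.5]
grip_width: -0.0
grip_force: 0.4
```

Emit:
move_arm(commands=[[[0,0.2,0,0,0,0,0],[0,0.2,0,0,0,0,0],[0,0,0,0,0,0,0]]])

```text
time: 4.88
ee_pos: [0.5146, 0.222, 0.2194]
orientation: [[0.144, 0.99, -0.005], [0.99, -0.144, -0.001], [-0.002, -0.005, -1.0]]
force: [-6.0, 0.1, 4.8]
grip_width: -0.005
grip_force: 3.4
```

Emit:
move_arm(commands=[[[0,0.2,0,0,0,0,0],[0,0.2,0,0,0,0,0],[0,0,0,0,0,0,0]]])

```text
time: 5.13
ee_pos: [0.5179, 0.2216, 0.2194]
orientation: [[0.144, 0.99, -0.007], [0.99, -0.144, -0.002], [-0.003, -0.006, -1.0]]
force: [-7.3, -1.8, 6.1]
grip_width: -0.001
grip_force: 4.4
```

Emit:
move_arm(commands=[[[0,0.2,0,0,0,0,0],[0,0,0,0,0,0,0]]])

```text
time: 5.3
ee_pos: [0.5195, 0.2214, 0.2193]
orientation: [[0.144, 0.99, -0.007], [0.99, -0.144, -0.002], [-0.003, -0.007, -1.0]]
force: [-7.3, -0.4, 6.4]
grip_width: 0.003
grip_force: 4.8
```

Emit:
move_arm(commands=[[[0,0.2,0,0,0,0,0],[0,0.1,0,0,0,0,0],[0,0,0,0,0,0,0]]])

```text
time: 5.55
ee_pos: [0.5222, 0.221, 0.2193]
orientation: [[0.144, 0.99, -0.008], [0.99, -0.144, -0.002], [-0.003, -0.007, -1.0]]
force: [-9.6, -2.1, 6.9]
grip_width: -0.001
grip_force: 5.3
```

Well past 5 mm now. I back off quickly, farther than the 42 mm spring-out.

Emit:
move_arm(commands=[[[0,-1,0,0,0,0,0],[0,-2,0,0,0,0,0],[0,-2,0,0,0,0,0],[0,-2,0,0,0,0,0],[0,0,0,0,0,0,0],[0,0,-2,0,0,0,0],[0,0,-4,0,0,0,0.4],[0,0,-3,0,0,0,0.4],[0,0,0,0,0,0,0.4],[0,0,0,0,0,0,0.4]]])

```text
time: 6.38
ee_pos: [0.4579, 0.2306, 0.3121]
orientation: [[0.146, 0.989, 0.007], [0.989, -0.146, 0.002], [0.003, 0.006, -1.0]]
force: [0.2, 0.2, -1.1]
grip_width: 0.401
grip_force: 0.0
```

```bash
python3 - <<'E'
from h import *
goto(.4916,.227,.30,-.147)
m=manip.camera_model('wrist');w=manip.read_camera('wrist');s=manip.read_camera('scene')[220:380,280:440]
np.savez('w3.npz',w=w,**{k:np.array(v) for k,v in m.items()})
c=np.zeros((420,800,3),np.uint8);c[:,:560]=w;c[:240,560:]=cv2.resize(s,(240,240))
cv2.imwrite('pics/p3.png',c[:,:,::-1])
E
```

```text
t 6.3833 pos [0.4579 0.2306 0.3121] cm now-axes [0.13 3.38 1.23] cm target-axes [0.14 3.39 1.21] rot [ 0.006 -0.003  0.   ] F [ 0.2  0.2 -1.1] w 0.40147611737242717
```

View pics/p3.png

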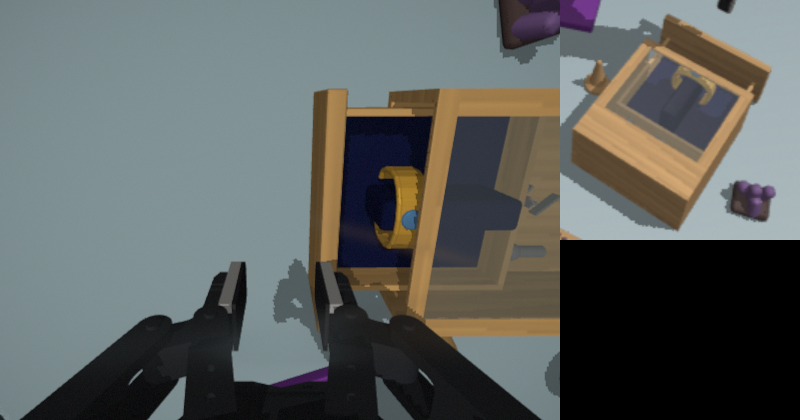

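The drawer has sprung out. In the wrist view the top face of its front spans about columns 327–347 at row 92, with its inner edge at about 340 by row 260; the cuff is seen at (400,208).

```bash
python3 - <<'E'
from h import *
d=np.load('w3.npz');m={k:d[k] for k in('fx','fy','cx','cy','R','t')};w=d['w']
y=-.147;u=np.array([np.cos(y),np.sin(y)]);v=np.array([-u[1],u[0]]);c=np.array([.640,.205])
def ch(p,z):
    X=onz('wrist',p,z,m);q=X[:2]-c;return np.round([q@u,q@v],4)
g=cv2.cvtColor(w,cv2.COLOR_RGB2GRAY)
for r in(130,180,230):
    print(r,g[r,300:356:2].tolist())
print('corners',ch((328,90),.084),ch((347,90),.084))
for p in[(326,180),(340,180)]:print(p,ch(p,.084))
print('stone',ch((409,220),.0725),'cuff top outer ends',ch((405,167),.044),ch((400,249),.044))
E
```

```text
130 [142, 140, 142, 141, 141, 141, 111, 67, 65, 66, 69, 69, 74, 120, 139, 138, 138, 136, 134, 130, 131, 130, 113, 16, 11, 15, 14, 15]
180 [142, 142, 142, 142, 140, 128, 69, 66, 67, 73, 68, 73, 126, 139, 139, 137, 134, 129, 128, 128, 125, 62, 14, 18, 20, 21, 19, 20]
230 [143, 143, 142, 142, 137, 69, 70, 67, 73, 72, 75, 132, 137, 134, 133, 128, 125, 125, 124, 100, 26, 28, 34, 35, 33, 32, 32, 32]
corners [-0.1554  0.0882] [-0.1445  0.0882]
(326, 180) [-0.1541  0.0357]
(340, 180) [-0.1453  0.0357]
stone [-0.0938  0.0046] cuff top outer ends [-0.09    0.0357] [-0.0856 -0.0313]
```

Emit:
move_arm(commands=[[[0.2,1.7,0,0,0,0,0.4],[0.2,1.8,0,0,0,0,0.4],[0,0,0,0,0,0,0.4],[0,0,2.5,0,0,0,0.4],[0,0,2.5,0,0,0,0.4],[0,0,2,0,0,0,0.4],[0,0,2,0,0,0,0.4],[0,0,0,0,0,0,0.4],[0,0,0,0,0,0,0.4]]])

```text
time: 7.23
ee_pos: [0.4898, 0.2285, 0.2176]
orientation: [[0.145, 0.989, -0.005], [0.989, -0.145, -0.002], [-0.002, -0.005, -1.0]]
force: [-0.2, 0.6, -0.1]
grip_width: 0.396
grip_force: 0.0
```

Emit:
move_arm(commands=[[[0,0,0,0,0,0,0],[0,0,0,0,0,0,0],[0,0,0,0,0,0,0],[0,0,0,0,0,0,0],[0,0,0,0,0,0,0]]], newtons=30)

```text
time: 7.65
ee_pos: [0.4918, 0.2295, 0.2208]
orientation: [[0.145, 0.989, 0.002], [0.989, -0.145, 0.001], [0.001, 0.002, -1.0]]
force: [0.3, 0.7, 2.3]
grip_width: 0.135
grip_force: 34.6
```

Emit:
move_arm(commands=[[[0,-0.6,0,0,0,0,0],[0,-0.8,0,0,0,0,0],[0,-0.8,0,0,0,0,0],[0,-0.8,0,0,0,0,0],[0,-0.8,0,0,0,0,0],[0,-0.8,0,0,0,0,0],[0,-0.6,0,0,0,0,0],[0,-0.3,0,0,0,0,0],[0,0,0,0,0,0,0],[0,0,0,0,0,0,0]]])

```text
time: 8.48
ee_pos: [0.4358, 0.238, 0.2207]
orientation: [[0.144, 0.99, 0.001], [0.99, -0.144, -0.0], [0.0, 0.001, -1.0]]
force: [-0.3, -0.6, 8.7]
grip_width: 0.138
grip_force: 35.7
```

Emit:
move_arm(commands=[[[0,-0.2,0,0,0,0,0],[0,-0.2,0,0,0,0,0],[0,0,0,0,0,0,0]]])

```text
time: 8.73
ee_pos: [0.4345, 0.2378, 0.2208]
orientation: [[0.146, 0.989, 0.006], [0.989, -0.146, 0.002], [0.003, 0.005, -1.0]]
force: [7.2, 0.8, 1.4]
grip_width: 0.134
grip_force: 34.4
```

Drawer is at its stop: 58 mm drawn and 7 N of resistance. I release, rise, turn a quarter and look.

Emit:
move_arm(commands=[[[0,0,0,0,0,0,0.4],[0,0.2,0,0,0,0,0.4],[0,0,0,0,0,0,0.4],[0,0,0,0,0,0,0.4],[0,0,-2.5,0,0,0,0.4],[0,0,-3.5,0,0,0,0.4],[0,0,-3.5,0,0,0,0.4],[0,0,-3.5,0,0,0,0.4],[0,0,0,0,0,0,0.4]]])

```text
time: 9.48
ee_pos: [0.4365, 0.2399, 0.3559]
orientation: [[0.145, 0.989, 0.011], [0.989, -0.145, 0.004], [0.006, 0.01, -1.0]]
force: [1.7, 0.8, 0.8]
grip_width: 0.397
grip_force: 0.0
```

Emit:
move_arm(commands=[[[0,0,0,0,0,-0.121,1],[0,0,0,0,0,-0.121,1],[0,0,0,0,0,-0.121,1],[0,0,0,0,0,-0.121,1],[0,0,0,0,0,-0.121,1],[0,0,0,0,0,-0.121,1],[0,0,0,0,0,-0.121,1],[0,0,0,0,0,-0.121,1],[0,0,0,0,0,-0.121,1],[0,0,0,0,0,-0.121,1],[0,0,0,0,0,-0.121,1],[0,0,0,0,0,-0.121,1],[0,0,0,0,0,-0.121,1],[0,0,0,0,0,0,1],[0,0,0,0,0,0,1]]])

```text
time: 10.73
ee_pos: [0.4345, 0.2372, 0.349]
orientation: [[-0.989, 0.146, -0.002], [0.146, 0.989, -0.0], [0.002, -0.0, -1.0]]
force: [-0.9, 0.4, 0.2]
grip_width: 1.004
grip_force: 0.0
```

```bash
python3 - <<'E'
from h import *
goto(.490,.230,.25,1.424)
m=manip.camera_model('wrist');w=manip.read_camera('wrist')
np.savez('w4.npz',w=w,**{k:np.array(v) for k,v in m.items()})
print(proj('wrist',np.array([.490,.230,.0725]),m))
cv2.imwrite('pics/p4.png',w[:,:,::-1])
E
```

```text
t 10.7333 pos [0.4345 0.2372 0.349 ] cm now-axes [-5.61  0.1   9.89] cm target-axes [-5.6  0.1  9.9] rot [-0.    -0.002  0.   ] F [-0.9  0.4  0.2] w 1.0040026275745308
[np.float64(281.206428559302), np.float64(271.93267538822624)]
```

View pics/p4.png

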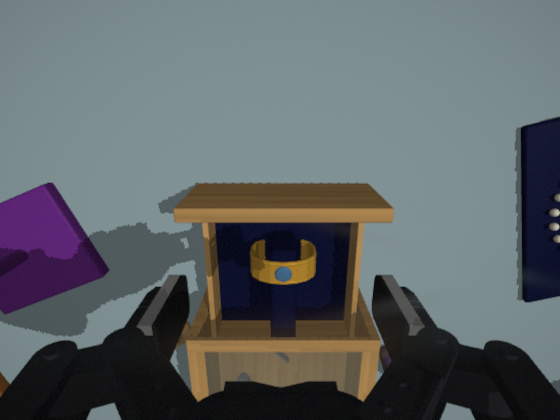

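The cuff sits upright on the roll. The stone is at (283.5,273) and the band spans columns 250–316, within a couple of pixels of my prediction. I compute the offset.

```bash
python3 - <<'E'
from h import *
d=np.load('w4.npz');m={k:d[k] for k in('fx','fy','cx','cy','R','t')};w=d['w']
h=cv2.cvtColor(w,cv2.COLOR_RGB2HSV);k=((h[...,0]>14)&(h[...,0]<30)&(h[...,1]>150)&(h[...,2]>80)).astype(np.uint8);k[:228]=0;k[295:]=0;k[:,:235]=0;k[:,330:]=0
ys,xs=np.where(k);print(xs.min(),xs.max(),ys.min(),ys.max())
b=((h[...,0]>95)&(h[...,0]<118)&(h[...,1]>90)&(h[...,2]>110));b[:255]=0;b[290:]=0;b[:,:265]=0;b[:,300:]=0;yb,xb=np.where(b);print(xb.mean(),yb.mean())
S=onz('wrist',(xb.mean(),yb.mean()),.0715,m);L=onz('wrist',(xs.min(),265),.044,m);R=onz('wrist',(xs.max(),265),.044,m)
print('stone',S,'L',L,'R',R,(L+R)/2,np.linalg.norm(L-R))
goto(S[0],S[1],.30,1.424)
E
```

```text
251 315 239 284
283.16149068322983 273.85714285714283
stone [0.4926734  0.23131355 0.0715    ] L [0.49468048 0.20044308 0.044     ] R [0.50352247 0.2604786  0.044     ] [0.49910148 0.23046084 0.044     ] 0.060683154257762086
t 10.7833 pos [0.4346 0.2373 0.3492] cm now-axes [-5.84  0.26  4.91] cm target-axes [-5.84  0.26  4.92] rot [-0.    -0.001  0.001] F [-0.5 -0.5 -0.3] w 0.9981970137389654
```

Emit:
move_arm(commands=[[[-2,0.1,0,0,0,0,1],[-2,0.1,0,0,0,0,1],[-1.8,0,0,0,0,0,1],[0,0,2.5,0,0,0,1],[0,0,3,0,0,0,1],[0,0,3,0,0,0,1],[0,0,2,0,0,0,1],[0,0,2,0,0,0,1],[0,0,1.5,0,0,0,1],[0,0,1,0,0,0,1],[0,0,0.5,0,0,0,1],[0,0,0,0,0,0,1],[0,0,0,0,0,0,1]]])

```text
time: 11.87
ee_pos: [0.493, 0.2314, 0.1953]
orientation: [[-0.99, 0.144, 0.001], [0.144, 0.99, 0.001], [-0.001, 0.001, -1.0]]
force: [-0.8, 1.4, -0.2]
grip_width: 0.999
grip_force: 0.0
```

```bash
python3 - <<'E'
from h import *
goto(.492,.231,.194,1.424)
w=manip.read_camera('wrist')
cv2.imwrite('pics/p5.png',w[100:,:,::-1])
E
```

```text
t 11.8667 pos [0.493  0.2314 0.1953] cm now-axes [ 0.1  -0.05  0.13] cm target-axes [ 0.1  -0.05  0.13] rot [0.001 0.001 0.003] F [-0.8  1.4 -0.2] w 0.9985027725676765
```

View pics/p5.png

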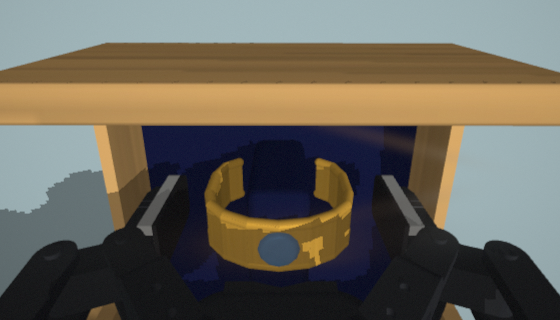

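The cuff sits centred between the open pads, its band at columns 205–352. I close on it.

Emit:
move_arm(commands=[[[0,0,0.3,0,0,0,1],[0,0,0,0,0,0,0.6],[0,0,0,0,0,0,0.6],[0,0,0,0,0,0,0.6],[0,0,0,0,0,0,0.5],[0,0,0,0,0,0,0.5],[0,0,0,0,0,0,0.5]]], newtons=30)

```text
time: 12.5
ee_pos: [0.4929, 0.2311, 0.1922]
orientation: [[-0.99, 0.143, 0.001], [0.143, 0.99, -0.0], [-0.001, -0.0, -1.0]]
force: [-0.1, -0.9, 3.7]
grip_width: 0.707
grip_force: 36.5
```

Emit:
move_arm(commands=[[[0,0,-0.5,0,0,0,0.5],[0,0,-0.5,0,0,0,0.5],[0,0,-1,0,0,0,0.5],[0,0,-1.5,0,0,0,0.5],[0,0,-2,0,0,0,0.5],[0,0,-3,0,0,0,0.5],[0,0,-3,0,0,0,0.5],[0,0,-3,0,0,0,0.5],[0,0,-3,0,0,0,0.5],[0,0,-3,0,0,0,0.5],[0,0,-2,0,0,0,0.5],[0,0,0,0,0,0,0.5],[0,0,0,0,0,0,0.5]]])

```text
time: 13.58
ee_pos: [0.4925, 0.2317, 0.4188]
orientation: [[-0.99, 0.143, 0.004], [0.143, 0.99, 0.001], [-0.004, 0.001, -1.0]]
force: [0.2, -0.1, -1.3]
grip_width: 0.699
grip_force: 36.1
```

```bash
python3 - <<'E'
from h import *
yb=.165
for k in(.05,-.0,-.05):
    b=np.array([.634,-.209])+k*np.array([-np.sin(yb),np.cos(yb)]);print(k,b);goto(b[0],b[1],.40,yb)
E
```

```text
0.05 [ 0.62578738 -0.15967908]
t 13.5833 pos [0.4925 0.2317 0.4188] cm now-axes [-18.77 -36.83   1.91] cm target-axes [-40.79   6.72   1.88] rot [0.003 0.002 1.262] F [ 0.2 -0.1 -1.3] w 0.6992926617161781
-0.0 [ 0.634 -0.209]
t 13.5833 pos [0.4925 0.2317 0.4188] cm now-axes [-20.29 -41.6    1.91] cm target-axes [-45.79   6.72   1.88] rot [0.003 0.002 1.262] F [ 0.2 -0.1 -1.3] w 0.6992926617161781
-0.05 [ 0.64221262 -0.25832092]
t 13.5833 pos [0.4925 0.2317 0.4188] cm now-axes [-21.81 -46.36   1.91] cm target-axes [-50.79   6.72   1.88] rot [0.003 0.002 1.262] F [ 0.2 -0.1 -1.3] w 0.6992926617161781
```

Emit:
move_arm(commands=[[[0,0,0,0,0,0.115,0.5],[0,0,0,0,0,0.115,0.5],[0,0,0,0,0,0.115,0.5],[0,0,0,0,0,0.115,0.5],[0,0,0,0,0,0.115,0.5],[0,0,0,0,0,0.115,0.5],[0,0,0,0,0,0.115,0.5],[0,0,0,0,0,0.115,0.5],[0,0,0,0,0,0.115,0.5],[0,0,0,0,0,0.115,0.5],[0,0,0,0,0,0.115,0.5]]])

```text
time: 14.5
ee_pos: [0.4918, 0.2305, 0.4148]
orientation: [[-0.156, 0.988, -0.003], [0.988, 0.156, -0.001], [-0.001, -0.004, -1.0]]
force: [-0.2, -0.3, -1.0]
grip_width: 0.702
grip_force: 36.0
```

Emit:
move_arm(commands=[[[-1.5,0.3,0,0,0,0,0.5],[-2.5,0.4,0,0,0,0,0.5],[-2.8,0.5,0,0,0,0,0.5],[-2.8,0.5,0,0,0,0,0.5],[-2.8,0.5,0,0,0,0,0.5],[-2.8,0.5,0,0,0,0,0.5],[-2.8,0.5,0,0,0,0,0.5],[-2.8,0.5,0,0,0,0,0.5],[-2.8,0.5,0,0,0,0,0.5],[-2.8,0.5,0,0,0,0,0.5],[-2.8,0.5,0,0,0,0,0.5],[-2.8,0.5,0,0,0,0,0.5],[-2.8,0.4,0,0,0,0,0.5],[-2.8,0.3,0,0,0,0,0.5],[-2,0.2,0,0,0,0,0.5],[-1.2,0.1,0,0,0,0,0.5],[0,0,0,0,0,0,0.5],[0,0,0,0,0,0,0.5],[0,0,0,0,0,0,0.5]]])

```text
time: 16.08
ee_pos: [0.6243, -0.1582, 0.4162]
orientation: [[-0.165, 0.986, -0.001], [0.986, 0.165, 0.002], [0.002, -0.001, -1.0]]
force: [0.3, 1.8, -0.6]
grip_width: 0.702
grip_force: 36.0
```

```bash
python3 - <<'E'
from h import *
goto(.6258,-.1597,.40,.165)
m=manip.camera_model('wrist');w=manip.read_camera('wrist')
np.savez('w6.npz',w=w,**{k:np.array(v) for k,v in m.items()})
print([proj('wrist',np.array(p),m) for p in((.6158,-.1018,.17),(.652,-.320,.17))])
cv2.imwrite('pics/p6.png',w[:,:,::-1])
E
```

```text
t 16.0833 pos [ 0.6243 -0.1582  0.4162] cm now-axes [-0.18  0.12  1.62] cm target-axes [-0.17  0.12  1.62] rot [-0.001 -0.002  0.   ] F [ 0.3  1.8 -0.6] w 0.7023124183959444
[[np.float64(281.88803697873743), np.float64(143.4605593337502)], [np.float64(281.21708338483603), np.float64(398.7563560033682)]]
```

View pics/p6.png

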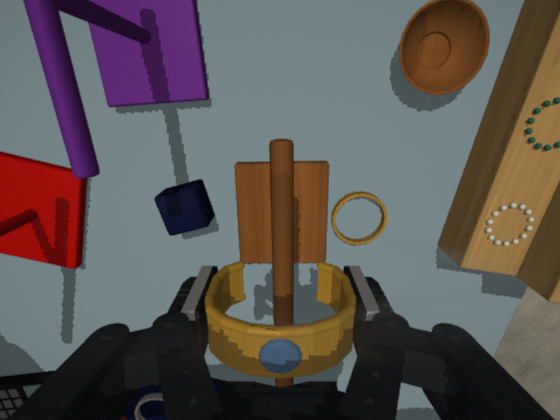

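The cuff hangs straight over the bar: bar axis at column 282 (its end at row 143), cuff band at 205–357. The purple bar's end is at (85,175), so I check that clearance and the bar's line.

```bash
python3 - <<'E'
from h import *
d=np.load('w6.npz');m={k:d[k] for k in('fx','fy','cx','cy','R','t')};w=d['w'].astype(int)
P=[]
for r in(150,300,315):
    a=w[r,262:304];k=np.where((a[:,0]-a[:,2]>25))[0]+262;print(r,k.min(),k.max())
    X=onz('wrist',((k.min()+k.max()+1)/2,r),.17,m);P.append(X);print(X)
g=w[190:260:23,262:304].sum(2)
print(g.tolist())
D=P[0]-P[1];print('bar yaw',np.arctan2(-D[0],D[1]))
print('purple end',onz('top',(347,252),.17))
s=manip.sense();e=np.array(s['ee_pos']);n=np.array(s['orientation'])[:,1]
print('offset tool y to bar cm',[(p-e)@n*100 for p in P])
E
```

```text
150 270 292
[ 0.61625549 -0.10603774  0.17      ]
300 274 292
[ 0.63696117 -0.21977153  0.17      ]
315 274 292
[ 0.63928575 -0.23342095  0.17      ]
[[221, 221, 231, 236, 230, 234, 240, 225, 177, 127, 147, 149, 165, 172, 178, 178, 183, 183, 190, 187, 195, 188, 185, 181, 180, 171, 164, 154, 147, 146, 127, 146, 228, 227, 223, 221, 222, 225, 234, 245, 249, 254], [214, 214, 220, 228, 229, 235, 235, 235, 212, 135, 143, 158, 172, 176, 181, 182, 189, 190, 189, 196, 189, 198, 190, 193, 179, 176, 174, 151, 150, 131, 120, 113, 145, 149, 141, 161, 190, 197, 227, 232, 245, 243], [214, 214, 216, 223, 224, 232, 231, 229, 219, 172, 137, 150, 155, 170, 184, 183, 181, 190, 197, 199, 202, 194, 188, 188, 183, 171, 166, 159, 138, 129, 113, 105, 144, 137, 138, 134, 160, 219, 225, 236, 239, 244], [211, 210, 209, 218, 225, 228, 232, 227, 229, 211, 153, 147, 160, 172, 178, 186, 189, 196, 196, 201, 203, 198, 191, 186, 183, 178, 172, 160, 153, 131, 113, 100, 140, 141, 136, 141, 170, 217, 239, 243, 245, 243]]
bar yaw 0.1800816875637874
purple end [ 0.48749945 -0.14691173  0.17      ]
offset tool y to bar cm [np.float64(0.0575404890871142), np.float64(0.2187000024855962), np.float64(0.22222733386550228)]
```

Emit:
move_arm(commands=[[[-0.1,0.1,0,0,0,-0.01,0.5],[0,0,1,0,0,0,0.5],[0,0,1.5,0,0,0,0.5],[0,0,1.5,0,0,0,0.5],[0,0,1.5,0,0,0,0.5],[0,0,1.5,0,0,0,0.5],[0,0,1.5,0,0,0,0.5],[0,0,1,0,0,0,0.5],[0,0,0.6,0,0,0,0.5],[0,0,0.3,0,0,0,0.5],[0,0,0,0,0,0,0.5],[0,0,0,0,0,0,0.5]]])

```text
time: 17.13
ee_pos: [0.6262, -0.1616, 0.3133]
orientation: [[-0.171, 0.985, 0.001], [0.985, 0.171, -0.0], [-0.0, 0.001, -1.0]]
force: [1.4, -0.2, -0.9]
grip_width: 0.703
grip_force: 36.0
```

Emit:
move_arm(commands=[[[0,0,0.2,0,0,0,0.5],[0,0,0.2,0,0,0,0.5],[0,0,0,0,0,0,0.5],[0,0,0,0,0,0,0.5]]])

```text
time: 17.47
ee_pos: [0.6258, -0.1617, 0.3089]
orientation: [[-0.171, 0.985, 0.0], [0.985, 0.171, -0.0], [-0.0, 0.0, -1.0]]
force: [1.0, -0.2, -0.6]
grip_width: 0.704
grip_force: 36.0
```

Emit:
move_arm(commands=[[[0,0,0.2,0,0,0,0.5],[0,0,0.2,0,0,0,0.5],[0,0,0,0,0,0,0.5],[0,0,0,0,0,0,0.5]]])

```text
time: 17.8
ee_pos: [0.6256, -0.1617, 0.3044]
orientation: [[-0.171, 0.985, -0.001], [0.985, 0.171, 0.0], [0.0, -0.0, -1.0]]
force: [-0.1, 0.3, -1.7]
grip_width: 0.703
grip_force: 36.0
```

```bash
python3 - <<'E'
from h import *
goto(.6258,-.1617,.304,.17)
w=manip.read_camera('wrist');s=manip.read_camera('scene')[160:260,120:250]
c=np.zeros((420,800,3),np.uint8);c[:315,:420]=cv2.resize(w,(420,315));c[:288,425:799]=cv2.resize(s,(374,288),interpolation=2)
cv2.imwrite('pics/p7.png',c[:320,:,::-1])
E
```

```text
t 17.8 pos [ 0.6256 -0.1617  0.3044] cm now-axes [-0.01  0.02  0.04] cm target-axes [-0.01  0.02  0.04] rot [-0.    -0.     0.002] F [-0.1  0.3 -1.7] w 0.7031657433609063
```

View pics/p7.png

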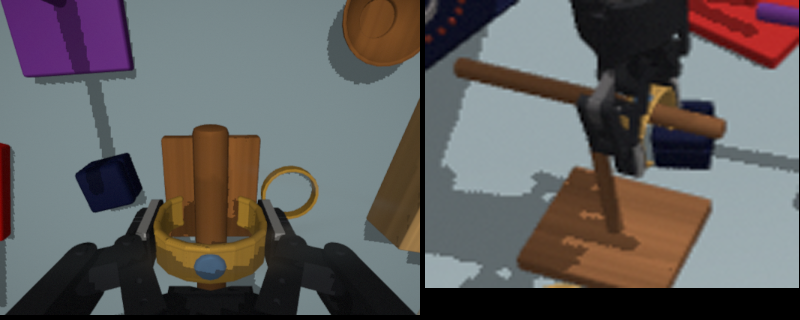

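The bar (columns 193–229) runs inside the cuff (155–266), with no contact yet. I keep lowering.

Emit:
move_arm(commands=[[[0,0,0.1,0,0,0,0.5],[0,0,0.1,0,0,0,0.5],[0,0,0,0,0,0,0.5],[0,0,0,0,0,0,0.5]]])

```text
time: 18.23
ee_pos: [0.6257, -0.1617, 0.3026]
orientation: [[-0.171, 0.985, -0.0], [0.985, 0.171, 0.0], [0.0, -0.0, -1.0]]
force: [1.1, 0.4, -1.0]
grip_width: 0.701
grip_force: 36.1
```

Emit:
move_arm(commands=[[[0,0,0.1,0,0,0,0.5],[0,0,0.1,0,0,0,0.5],[0,0,0,0,0,0,0.5],[0,0,0,0,0,0,0.5]]])

```text
time: 18.57
ee_pos: [0.6259, -0.1615, 0.3023]
orientation: [[-0.171, 0.985, 0.0], [0.985, 0.171, -0.001], [-0.001, -0.0, -1.0]]
force: [-2.9, 0.2, 6.2]
grip_width: 0.695
grip_force: 36.8
```

Contact at 6 N: the crown rests on the bar. I ease off, open and withdraw upward.

Emit:
move_arm(commands=[[[0,0,-0.1,0,0,0,0.5],[0,0,0,0,0,0,0.72],[0,0,0,0,0,0,0.76],[0,0,0,0,0,0,0.8],[0,0,0,0,0,0,0.9],[0,0,0,0,0,0,1],[0,0,0,0,0,0,1],[0,0,0,0,0,0,1],[0,0,0,0,0,0,1],[0,0,0,0,0,0,1]]])

```text
time: 19.4
ee_pos: [0.6258, -0.1617, 0.3016]
orientation: [[-0.171, 0.985, -0.0], [0.985, 0.171, 0.0], [0.0, -0.0, -1.0]]
force: [-0.0, 0.0, 0.2]
grip_width: 1.0
grip_force: 0.0
```

Emit:
move_arm(commands=[[[0,0,-0.5,0,0,0,1],[0,0,-1,0,0,0,1],[0,0,-1.5,0,0,0,1],[0,0,-2,0,0,0,1],[0,0,-2,0,0,0,1],[0,0,-2,0,0,0,1],[0,0,-2,0,0,0,1],[0,0,-2,0,0,0,1],[0,0,-1,0,0,0,1],[0,0,0,0,0,0,1],[0,0,0,0,0,0,1],[0,0,0,0,0,0,1],[0,0,0,0,0,0,1]]])

```text
time: 20.48
ee_pos: [0.6252, -0.1618, 0.4399]
orientation: [[-0.171, 0.985, -0.003], [0.985, 0.171, 0.001], [0.001, -0.003, -1.0]]
force: [0.7, 0.5, 0.7]
grip_width: 0.997
grip_force: 0.0
```

```bash
python3 - <<'E'
from h import *
goto(.6258,-.1617,.304,.17)
w=manip.read_camera('wrist');s=manip.read_camera('scene')
c=np.zeros((600,800,3),np.uint8);c[:285,:380]=cv2.resize(w,(380,285));c[:315,380:]=cv2.resize(s,(420,315));c[315:585,400:790]=cv2.resize(s[160:250,120:250],(390,270),interpolation=2)
c[315:600,:380]=cv2.resize(manip.read_camera('top'),(380,285))
cv2.imwrite('pics/p8.png',c[:,:,::-1])
E
```

```text
t 20.4833 pos [ 0.6252 -0.1618  0.4399] cm now-axes [-1.000e-02  1.000e-01  1.359e+01] cm target-axes [ 0.    0.06 13.59] rot [-0.003 -0.001  0.002] F [0.7 0.5 0.7] w 0.9967208758042466
```

View pics/p8.png

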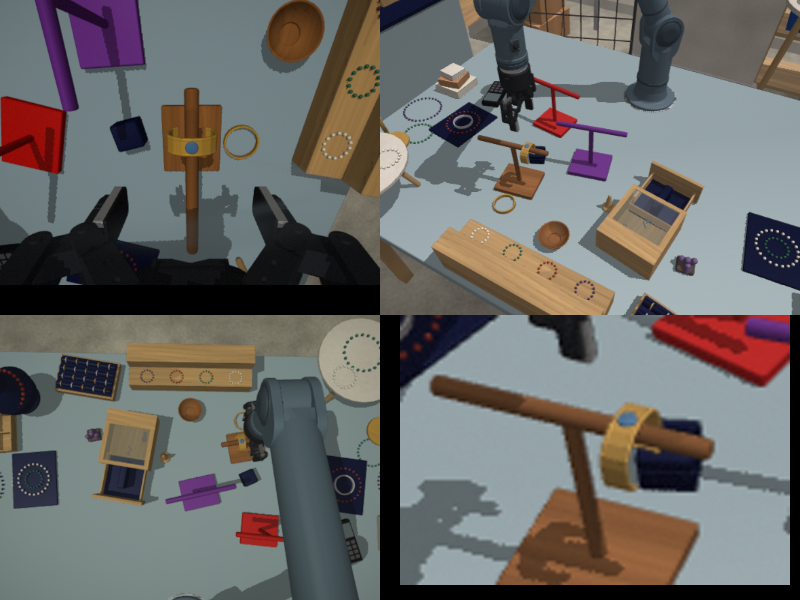

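The cuff hangs by itself on the brown bar, at (192,145) in the wrist view. The drawer stands open, the other wares look unmoved, and the gripper is clear. I hand the job in.

```bash
python3 -c "
from workcell import manip
print(manip.sign_off())"
```

```text
the job is handed in; nothing more can be done
None
```

The job is handed in at about 20.5 s: the drawer was pressed, sprung and drawn to its stop, the brass cuff hangs opening-down by itself on the brown T-bar, the drawer is left open, and the other wares look unmoved in the last pictures.

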